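# Air two drying boxes: set the cutlery lid, hold the plate lid

## Task

The dishes in the two drying boxes need airing: first raise the stiff lid of the narrow cutlery box to 40 degrees open and let go, so that it stands there by itself. Then raise the lid of the wide plate box, which falls shut when released, to 50 degrees open and finish while the gripper is still holding it there, still. Leave the teapot, the mug and the bowl alone.

Things in the scene. Friction and masses are not known exactly. Their poses are not given: they have to be found in the camera images.
- plate_box: the wide drying box, white plastic, fixed to the worktop, 200 (its x) by 260 (its y) by 100 mm high with its lid off; holds a stack of plates. Origin at the centre of its underside, z up, its front (handle side) faces its own -x. It may stand left or right of the narrow box
- plate_lid: grey plastic lid of the wide box, 200 (x) by 260 (y) by 8 mm thick, weighing 0.3 to 0.6 kg, with a round steel bar handle on its outer face. Origin at the middle of the hinge line, at the underside of the lid on the rear (+x) rim of the box, 100.5 mm above the worktop; when shut its axes are parallel to the box's; the lid runs from the origin 200 mm along its own -x, its outer face is z = +8 mm. It turns about its own y axis: the front edge rises as it opens
- plate_lid_bar (a point): centre of the plate lid's handle bar: a round steel bar 12 mm thick and 100 mm long, parallel to the hinge (lid's y), its centre line 40 mm above the lid's outer face, on two 12 mm posts at its ends; 175 mm from the hinge along the lid's -x and +48 mm along the lid's z (149 mm above the worktop when shut). The point's axes are the lid's
- plate_hinge (a joint): opening angle of the plate lid in rad: 0 shut (as it starts), stop at 1.4; 50 degrees is 0.873. Almost no friction: the lid falls shut from any angle, and holding it takes 1 to 4 N at the bar
- cutlery_box: the narrow drying box, white plastic, fixed to the worktop, 200 (its x) by 120 (its y) by 100 mm high with its lid off; holds cutlery. Origin and axes as for plate_box
- cutlery_lid: grey plastic lid of the narrow box, 200 (x) by 120 (y) by 8 mm, weighing 0.18 to 0.33 kg, with the same kind of bar handle; origin, axes and hinge as for plate_lid
- cutlery_lid_bar (a point): centre of the cutlery lid's handle bar: round steel, 12 mm thick and 80 mm long, parallel to the hinge, its centre line 40 mm above the lid's outer face; 175 mm from the hinge along the lid's -x and +48 mm along the lid's z. The point's axes are the lid's
- cutlery_hinge (a joint): opening angle of the cutlery lid in rad: 0 shut, stop at 1.8; 40 degrees is 0.698. It starts anywhere from 0 to 0.3. Stiff friction hinge (0.55 Nm): the lid stays where it is left; lifting it at the bar takes 4 to 6 N
- teapot: white teapot with a loop handle and a spout, 140 mm body, 137 mm high, standing behind the boxes; origin under its centre; leave alone
- mug: white mug, 80 mm wide, 95 mm high, at the right of the boxes; origin under its centre; leave alone
- bowl: white bowl, 140 mm wide, 60 mm high, at the left of the boxes; origin under its centre; leave alone

How it is judged:
By the outcome, as a careful person would: the job done as asked, in the order asked, and still so for the second after the job is handed in, while the arm keeps its last pose, push and grip.
It also fails if it takes over 58 s, if anything falls off the work surface, if the arm or the gripper's body presses on something with over 40 N, if the wrist force passes 120 N, or if a joint passes its speed limit or range.

## Robot

A 7-joint arm with a two-finger parallel gripper is mounted at the origin on the work surface. World frame = base frame: x ahead of the robot, y to its left, z up, the work surface at z = 0. Lengths are in m, angles in rad, forces in N, time in s.
With the tool pointing down it reaches from about 0.425 to 0.95 m from the base axis. Payload 4.7 kg.
Tool frame: the origin (TCP) lies on the mounting face of the last link; the fingertips stand 182 mm ahead of it and the grasp point (between the pads) lies 164 mm ahead of it; z points along the fingers, y is the line along which they close (so a half turn about z gives the same grasp; the last joint's range is limited). The gripper opens to 87 mm and grips with 3 to 60 N. Pads are 19 mm wide; open, the fingers measure 117 mm over their backs; the gripper's body (75 mm by 190 mm) begins 51 mm behind the grasp point.
Start: joints at [1.176, 0.469, -0.049, 1.532, 0.024, 1.141, -0.082], TCP at [0.241, -0.63, 0.405] pointing down, gripper open.
Joint ranges: [-2.59, 2.59], [-0.33, 1.99], [-1.39, 1.29], [0.1, 2.45], [-1.04, 4.18], [0.21, 1.99], [-2.66, 2.66]. Speed limits (rad/s): [2.57, 2.57, 3.14, 3.14, 3.14, 3.14, 3.14].

## Interface

Orientations are given as a unit quaternion [w, x, y, z].
In Python, from cell import * gives the robot as it stands. The module is installed in compiled form; this text tells all that it offers.
- The arm moves only by the shell command python3 -m crank 'ROWS' [FORCE]. ROWS is JSON, a list of rows, each an object with "offset": the shift along the tool's x, y, z in m, a list of three; "turn": the turn, a rotation vector about the tool's x, y, z in degrees, a list of three; "fingers": the opening, from 0 (shut) to 1 (fully open). A call has 1 to 12 rows; each row shifts and turns the commanded pose from where the row before left it, along the tool's axes as they then stand; what a row does not reach is not made up. A row lasts 1/8 s, in which the tool goes at most 62.5 mm and 10.7 degrees, less where a joint would pass 70% of its speed; a pose out of reach is approached as far as the arm can. A call with a gripper value outside its range is refused whole. The fingers move at their own pace and stop on an object; FORCE is the grip in N (left out, the last holds). Time passes only in rows, so rows that do not move let the fingers close. It gives the time, the measured TCP pose, the force, the opening and the grip force at its end, in the units of the state.
- sense(): the state, without advancing time (a new reading comes with each control period).
- camera(name): name is "scene" or "top"; returns a dict with "frame" (480x640x3 uint8, blue, green, red), "camera_matrix" (3x3 intrinsics, pixels), "xyz" and "attitude" of the camera in the world. Camera axes: x right, y up, looking along -z (the intrinsics and any distortion apply to the point x, -y, -z); pixel columns grow to the right and rows downward; lengths in m; the calibration is good to about 2 mm. A picture is of the moment at which its call begins. There is no depth.
- finish_job(): hands the job in; it is judged then, once.
The state is a dict: "time": time; "joint_positions": joint angles; "joint_vel": joint speeds; "joint_torque": joint torques, N m; "position": TCP position; "orientation": TCP orientation; "contact_force": force on the tool from outside, world axes, zero at the start; "ft_torque": the same for the moment, N m; "gripper_width": finger opening in m; "gripper_force": force on a finger pad.
Only numpy, scipy, OpenCV 4.12 (cv2) and the standard library are available. Lean on these libraries where they do the work, as an engineer would, in place of code of your own. Each camera call takes 0.05 s, during which the arm holds its last target. There are 200 camera calls.

## Working session

There is one attempt and no reset: what is moved stays moved. The work goes in short steps, Python scripts to look and compute and a shell command to move; the robot and the scene stay as the last step left them, time stands still between calls to the robot, and variables do not carry over. Pictures are saved under pics/ and viewed, at most 10 in all, crops included, and the job is handed in when it is done.

```bash
mkdir -p pics; python3 - <<'E'
from cell import *
import cv2,numpy as np
s=sense();print(s['time'],s['position'],s['orientation'],s['gripper_width'])
for n in("scene","top"):
    c=camera(n);cv2.imwrite(f"pics/{n}0.png",c["frame"]);print(n,c["camera_matrix"],c["xyz"],c["attitude"],[k for k in c])
E
```

```text
0.0 [ 0.241361   -0.63010216  0.40370503] [-9.62996816e-04  9.83321685e-01  1.81872179e-01 -2.15792001e-04] 0.08714165579432029
scene [[499.06422917   0.         320.72760997]
 [  0.         499.06422917 236.85139727]
 [  0.           0.           1.        ]] [ 1.22789599 -0.99763683  1.08890442] [0.87440067 0.40734884 0.11912199 0.23516025] ['frame', 'camera_matrix', 'xyz', 'attitude']
top [[598.80240911   0.         322.25741215]
 [  0.         598.80240911 229.5096084 ]
 [  0.           0.           1.        ]] [0.4723473  0.00425215 1.65666324] [ 0.71236222  0.02940461 -0.02815531 -0.70063022] ['frame', 'camera_matrix', 'xyz', 'attitude']
```

View pics/scene0.png

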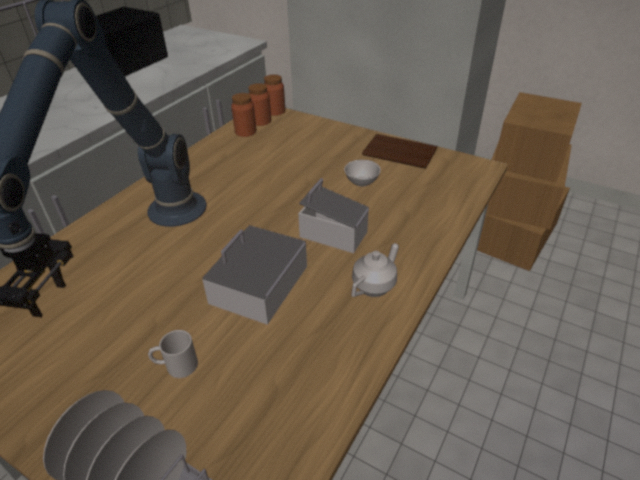

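View pics/top0.png

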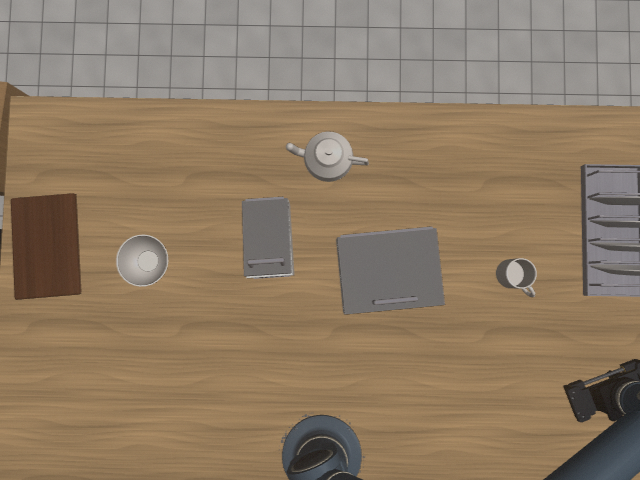

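The top view shows the cutlery lid at about (267,237) with its bar at (266,262). The plate lid is at (390,270) with its bar at (395,300). The narrow box is left of the wide one. In the scene view, the cutlery lid at (335,205) is partly open.

```bash
cat > h.py <<'E'
import numpy as np,cv2
from scipy.spatial.transform import Rotation as R
def rot(q): return R.from_quat(np.roll(q,-1)).as_matrix()
def ray(c,p):
    K=c["camera_matrix"];d=np.linalg.inv(K)@[p[0],p[1],1]
    return rot(c["attitude"])@(d*[1,-1,-1])
def plane(c,p,z):
    d=ray(c,p);o=np.array(c["xyz"]);return o+d*(z-o[2])/d[2]
def proj(c,X):
    x=rot(c["attitude"]).T@(np.array(X)-c["xyz"]);x=c["camera_matrix"]@(x*[1,-1,-1]);return x[:2]/x[2]
E
python3 - <<'E'
from cell import *
from h import *
c=camera("top");f=c["frame"];hsv=cv2.cvtColor(f,cv2.COLOR_BGR2HSV)
print(f[270,360],f[230,267],f[300,395],f[262,266],f[275,270])
m=((hsv[...,1]<40)&(hsv[...,2]<150)&(hsv[...,2]>60)).astype(np.uint8)*255
roi=np.zeros_like(m);roi[190:320,230:450]=255;m&=roi
m=cv2.morphologyEx(m,cv2.MORPH_OPEN,np.ones((3,3)))
cs,_=cv2.findContours(m,cv2.RETR_EXTERNAL,cv2.CHAIN_APPROX_NONE)
for k in cs:
    if cv2.contourArea(k)<500: continue
    b=cv2.boxPoints(cv2.minAreaRect(k));print("box",cv2.contourArea(k),b.tolist())
    P=np.array([plane(c,p,.1085) for p in b]);print(P.round(4).tolist(),np.linalg.norm(P-np.roll(P,1,0),axis=1))
s=camera("scene")
a=cv2.resize(f[185:325,230:450],None,fx=3.4,fy=3.4,interpolation=cv2.INTER_CUBIC)
b=cv2.resize(s["frame"][170:320,200:380],None,fx=4,fy=4,interpolation=cv2.INTER_CUBIC)
cv2.imwrite("pics/ta.png",cv2.convertScaleAbs(a,alpha=1.6));cv2.imwrite("pics/sb.png",cv2.convertScaleAbs(b,alpha=1.6))
E
```

```text
[107 109 110] [102 105 108] [133 129 133] [117 119 124] [188 192 192]
box 7775.0 [[335.692138671875, 235.26742553710938], [436.72808837890625, 225.64492797851562], [444.2156982421875, 304.2651672363281], [343.17974853515625, 313.8876647949219]]
[[0.5843, -0.027, 0.1085], [0.6136, -0.2888, 0.1085], [0.4113, -0.3082, 0.1085], [0.3825, -0.0492, 0.1085]] [0.20300553 0.2634033  0.20325736 0.2606058 ]
box 3547.5 [[241.3479766845703, 198.09144592285156], [290.2209167480469, 196.4061737060547], [292.89312744140625, 273.9002685546875], [244.02017211914062, 275.58551025390625]]
[[0.6773, 0.2202, 0.1085], [0.6838, 0.093, 0.1085], [0.4826, 0.0818, 0.1085], [0.4761, 0.2077, 0.1085]] [0.20152933 0.12740658 0.20154781 0.1260686 ]
```

View pics/ta.png

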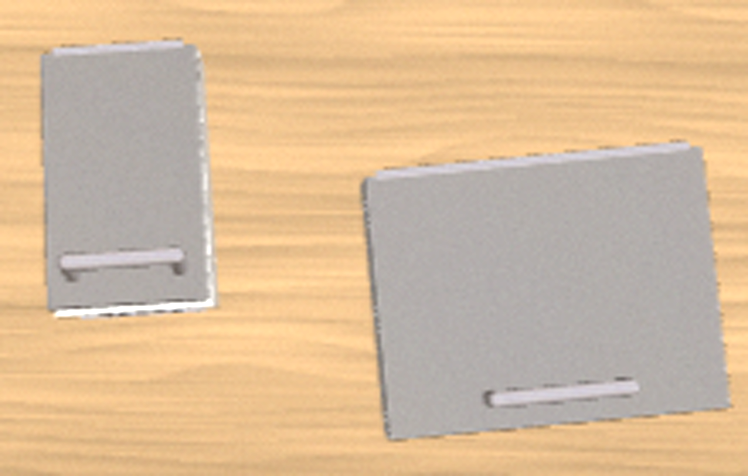

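View pics/sb.png

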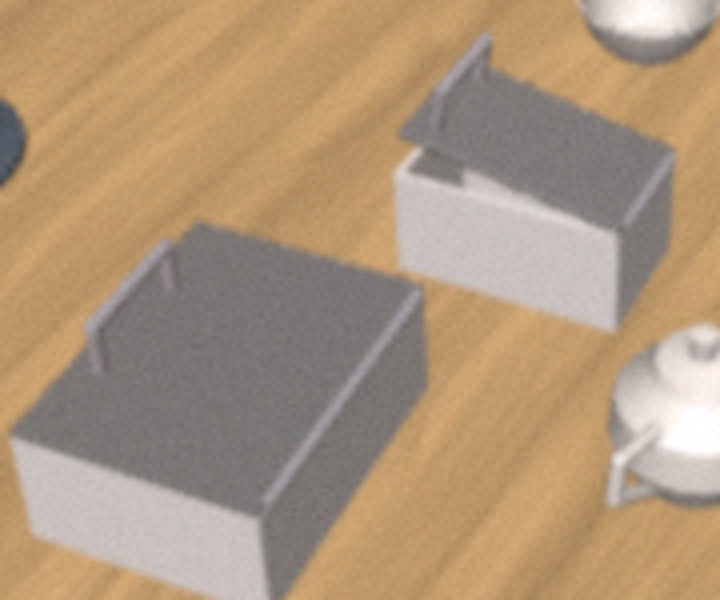

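The crops show the bar centres. In the top crop the cutlery bar is at (123,258) and the plate bar at (562,392). In the scene crop they are at (462,66) and (129,286). Next I'll triangulate them.

```bash
python3 - <<'E'
from cell import *
from h import *
t=camera("top");s=camera("scene")
T=lambda u,v:(230+(u+.5)/3.4-.5,185+(v+.5)/3.4-.5)
S=lambda u,v:(200+(u+.5)/4-.5,170+(v+.5)/4-.5)
def tri(a,b):
    A=ray(t,a);B=ray(s,b);o=np.array(t["xyz"]);q=np.array(s["xyz"])
    k=np.linalg.lstsq(np.c_[A,-B],q-o,rcond=None)[0];X=o+A*k[0];Y=q+B*k[1];return (X+Y)/2,np.linalg.norm(X-Y)
print("cut",tri(T(123,258),S(462,66)));print("plate",tri(T(562,392),S(129,286)), plane(t,T(562,392),.149))
for n,a,b,z in(("c",(62,262),(184,256),.19),("p",(486,399),(638,386),.149),("chinge",(50,52),(183,43),.105),("phinge",(372,176),(690,146),.105)):
    P,Q=plane(t,T(*a),z),plane(t,T(*b),z);d=P-Q;print(n,P,Q,"len",np.linalg.norm(d),"yaw",np.degrees(np.arctan2(-d[0],d[1])))
E
```

```text
cut (array([0.51399211, 0.14563913, 0.18125093]), np.float64(0.0004488938581910947))
plate (array([ 0.42186812, -0.17673863,  0.14736127]), np.float64(0.0008494170497580329)) [ 0.42159648 -0.17681656  0.149     ]
c [0.50995726 0.18850333 0.19      ] [0.51573018 0.10079713 0.19      ] len 0.08789598853064541 yaw 3.7658361976661743
p [ 0.41554586 -0.12095655  0.149     ] [ 0.42691831 -0.23270585  0.149     ] len 0.11232648261614055 yaw 5.810843186597959
chinge [0.67301831 0.21270553 0.105     ] [0.68166653 0.11073684 0.105     ] len 0.10233477490168895 yaw 4.847800428713969
phinge [ 0.58168173 -0.03588139  0.105     ] [ 0.60870578 -0.27869167  0.105     ] len 0.2443094998973435 yaw 6.35071186583643
```

The heights and radii agree with the given sizes: plate bar z is 0.147, and the cutlery bar radius is 0.183 against 0.1815. The cutlery lid is about 11° open. I'll yaw the tool so the fingers close across the bars.

```bash
python3 -m crank '[{"offset":[0,0,0],"turn":[0,0,-10.46],"fingers":1},{"offset":[0,0,0],"turn":[0,0,-10.46],"fingers":1},{"offset":[0,0,0],"turn":[0,0,-10.46],"fingers":1},{"offset":[0,0,0],"turn":[0,0,-10.46],"fingers":1},{"offset":[0,0,0],"turn":[0,0,-10.46],"fingers":1},{"offset":[0,0,0],"turn":[0,0,-10.46],"fingers":1},{"offset":[0,0,0],"turn":[0,0,-10.46],"fingers":1}]' 20
cat >> h.py <<'E'
def tool(s,target):  # offset in tool axes so the grasp point reaches target
    M=rot(s["orientation"]);g=np.array(s["position"])+M@[0,0,.164]
    return g, M.T@(np.array(target)-g), np.degrees(np.arctan2(M[1,1],M[0,1])), M[:,2]
E
python3 -c "
from cell import *;from h import *
print(tool(sense(),[.514,.146,.240]))"
```

```text
time: 1.18
position: [0.2414, -0.6303, 0.4046]
orientation: [-0.0, 0.679, 0.734, 0.0]
contact_force: [-0.5, 0.2, -0.2]
gripper_width: 0.0872
gripper_force: 0.0
(array([ 0.24135688, -0.63032225,  0.24064843]), array([7.52449466e-01, 3.32911738e-01, 7.07328355e-04]), np.float64(4.515189198386014), array([-1.02407282e-04,  1.11829222e-04, -9.99999989e-01]))
```

```bash
python3 -m crank '[{"offset":[0.0376,0.0166,0],"turn":[0,0,0],"fingers":1},{"offset":[0.0376,0.0166,0],"turn":[0,0,0],"fingers":1},{"offset":[0.0376,0.0166,0],"turn":[0,0,0],"fingers":1},{"offset":[0.0376,0.0166,0],"turn":[0,0,0],"fingers":1},{"offset":[0.0376,0.0166,0],"turn":[0,0,0],"fingers":1},{"offset":[0.0376,0.0166,0],"turn":[0,0,0],"fingers":1},{"offset":[0.0376,0.0166,0],"turn":[0,0,0],"fingers":1},{"offset":[0.0376,0.0166,0],"turn":[0,0,0],"fingers":1},{"offset":[0.0376,0.0166,0],"turn":[0,0,0],"fingers":1},{"offset":[0.0376,0.0166,0],"turn":[0,0,0],"fingers":1}]'
python3 -m crank '[{"offset":[0.0376,0.0166,0],"turn":[0,0,0],"fingers":1},{"offset":[0.0376,0.0166,0],"turn":[0,0,0],"fingers":1},{"offset":[0.0376,0.0166,0],"turn":[0,0,0],"fingers":1},{"offset":[0.0376,0.0166,0],"turn":[0,0,0],"fingers":1},{"offset":[0.0376,0.0166,0],"turn":[0,0,0],"fingers":1},{"offset":[0.0376,0.0166,0],"turn":[0,0,0],"fingers":1},{"offset":[0.0376,0.0166,0],"turn":[0,0,0],"fingers":1},{"offset":[0.0376,0.0166,0],"turn":[0,0,0],"fingers":1},{"offset":[0.0376,0.0166,0],"turn":[0,0,0],"fingers":1},{"offset":[0.0376,0.0166,0],"turn":[0,0,0],"fingers":1},{"offset":[0,0,0],"turn":[0,0,0],"fingers":1}]'
python3 -c "
from cell import *;from h import *
print(tool(sense(),[.514,.146,.182]))"
```

```text
time: 2.42
position: [0.3799, -0.2419, 0.405]
orientation: [0.0, 0.681, 0.732, -0.0]
contact_force: [0.5, -0.1, 0.5]
gripper_width: 0.087
gripper_force: 0.0
time: 3.8
position: [0.5178, 0.1471, 0.405]
orientation: [-0.001, 0.679, 0.734, 0.001]
contact_force: [-0.2, -0.5, 0.7]
gripper_width: 0.0867
gripper_force: 0.0
(array([0.51788004, 0.14748248, 0.24098419]), array([-0.00132261, -0.00402006,  0.05897861]), np.float64(4.490130332391258), array([ 4.09229713e-04,  2.55652546e-03, -9.99996648e-01]))
```

```bash
python3 -m crank '[{"offset":[-0.001,-0.004,0.012],"turn":[0,0,0],"fingers":1},{"offset":[0,0,0.016],"turn":[0,0,0],"fingers":1},{"offset":[0,0,0.016],"turn":[0,0,0],"fingers":1},{"offset":[0,0,0.015],"turn":[0,0,0],"fingers":0.5},{"offset":[0,0,0],"turn":[0,0,0],"fingers":0.3},{"offset":[0,0,0],"turn":[0,0,0],"fingers":0},{"offset":[0,0,0],"turn":[0,0,0],"fingers":0},{"offset":[0,0,0],"turn":[0,0,0],"fingers":0},{"offset":[0,0,0],"turn":[0,0,0],"fingers":0},{"offset":[0,0,0],"turn":[0,0,0],"fingers":0}]' 20
python3 -c "
from cell import *;from h import *
print(tool(sense(),[.514,.146,.182]))"
```

```text
time: 5.05
position: [0.5139, 0.1426, 0.3458]
orientation: [0.0, 0.681, 0.732, 0.0]
contact_force: [-0.3, 0.3, 0.2]
gripper_width: 0.0245
gripper_force: 0.0
(array([0.51393496, 0.14255675, 0.18184903]), array([ 0.00342936,  0.00031564, -0.00015121]), np.float64(4.175906295551265), array([ 2.69105747e-04, -7.47687728e-05, -9.99999961e-01]))
```

```bash
python3 -m crank '[{"offset":[0,0,0],"turn":[0,0,0],"fingers":0},{"offset":[0,0,0],"turn":[0,0,0],"fingers":0},{"offset":[0,0,0],"turn":[0,0,0],"fingers":0},{"offset":[0,0,0],"turn":[0,0,0],"fingers":0}]' 20
python3 - <<'E'
from cell import *;from h import *
s=sense();g=tool(s,[0,0,0])[0];print(g,s["contact_force"],s["gripper_width"])
# bar angle about hinge
y=np.radians(4.3);r=np.hypot(.175,.048);a0=np.arctan2(.048,.175)
hz=.1005
th=np.arcsin((g[2]-hz)/r)-a0;print("theta from z",np.degrees(th))
h=g[0]+r*np.cos(th+a0)*np.cos(y);print("hinge x",h)
E
```

```text
time: 5.55
position: [0.5143, 0.1425, 0.3458]
orientation: [0.0, 0.681, 0.732, 0.001]
contact_force: [3.3, 0.7, -3.3]
gripper_width: 0.0115
gripper_force: 20.0
[0.51451067 0.14261873 0.18182265] [ 3.26540603  0.66536004 -3.31407167] 0.011548800055986025
theta from z 11.286781028393534
hinge x 0.6762749598054797
```

```bash
python3 -m crank '[{"offset":[0,0.0054,-0.0100],"turn":[0,0,0],"fingers":0},{"offset":[0,0.0060,-0.0096],"turn":[0,0,0],"fingers":0},{"offset":[0,0.0066,-0.0092],"turn":[0,0,0],"fingers":0},{"offset":[0,0.0072,-0.0088],"turn":[0,0,0],"fingers":0},{"offset":[0,0.0077,-0.0084],"turn":[0,0,0],"fingers":0},{"offset":[0,0.0082,-0.0078],"turn":[0,0,0],"fingers":0},{"offset":[0,0.0087,-0.0073],"turn":[0,0,0],"fingers":0},{"offset":[0,0.0091,-0.0068],"turn":[0,0,0],"fingers":0},{"offset":[0,0,0],"turn":[0,0,0],"fingers":0},{"offset":[0,0,0],"turn":[0,0,0],"fingers":0},{"offset":[0,0,0],"turn":[0,0,0],"fingers":0}]' 20
python3 - <<'E'
from cell import *;from h import *
s=sense();g=tool(s,[0,0,0])[0];print(g,s["contact_force"],s["gripper_width"])
for n in("scene","top"):
  c=camera(n);f=c["frame"];u,v=proj(c,g).astype(int);print(n,u,v)
  cv2.imwrite(f"pics/{n}1.png",cv2.convertScaleAbs(cv2.resize(f[v-60:v+90,u-90:u+90],None,fx=4,fy=4,interpolation=cv2.INTER_CUBIC),alpha=1.6))
E
```

```text
time: 6.92
position: [0.5724, 0.1475, 0.4159]
orientation: [0.0, 0.681, 0.733, -0.0]
contact_force: [-6.7, -0.2, 4.9]
gripper_width: 0.0114
gripper_force: 20.0
[0.57232856 0.14739664 0.25189855] [-6.68397322 -0.17474968  4.91318459] 0.01138324925112246
scene 330 172
top 262 234
```

View pics/scene1.png

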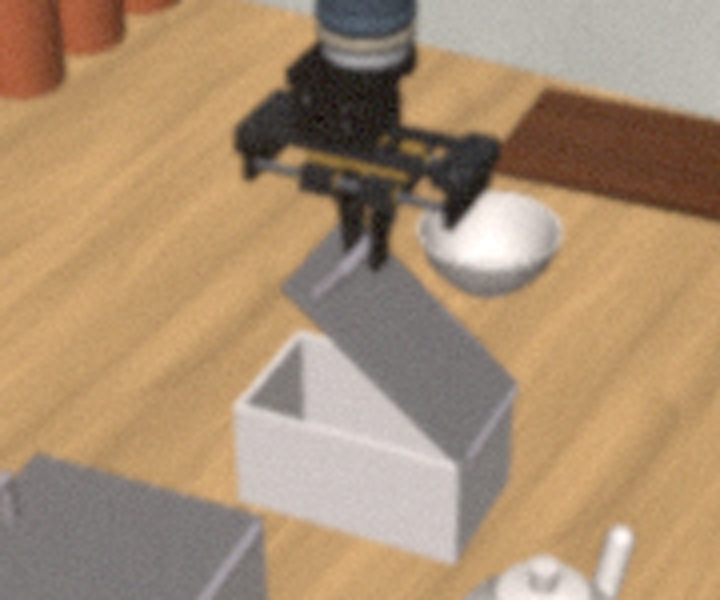

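The scene crop shows the narrow lid raised and the bar held between the fingers at (360,250). The arm pose gives about 40°. I'll release with a partial opening and back off upward.

```bash
python3 -m crank '[{"offset":[0,0,0],"turn":[0,0,0],"fingers":0.35},{"offset":[0,0,0],"turn":[0,0,0],"fingers":0.35},{"offset":[0,0,0],"turn":[0,0,0],"fingers":0.35},{"offset":[0,0,-0.01],"turn":[0,0,0],"fingers":0.35},{"offset":[0,0,-0.02],"turn":[0,0,0],"fingers":0.35},{"offset":[0,0,-0.03],"turn":[0,0,0],"fingers":0.35},{"offset":[0,0,-0.03],"turn":[0,0,0],"fingers":1}]' 20
python3 -m crank '[{"offset":[-0.03,-0.02,0],"turn":[0,0,0],"fingers":1},{"offset":[-0.035,-0.02,0],"turn":[0,0,0],"fingers":1},{"offset":[-0.035,-0.02,0],"turn":[0,0,0],"fingers":1},{"offset":[-0.035,-0.02,0],"turn":[0,0,0],"fingers":1},{"offset":[-0.035,-0.02,0],"turn":[0,0,0],"fingers":1},{"offset":[-0.035,-0.02,0],"turn":[0,0,0],"fingers":1},{"offset":[-0.035,-0.02,0],"turn":[0,0,-1],"fingers":1},{"offset":[-0.035,0,0],"turn":[0,0,-1],"fingers":1},{"offset":[0,0,0],"turn":[0,0,0],"fingers":1}]'
python3 - <<'E'
from cell import *;from h import *
s=sense();print(tool(s,[.4217,-.1768,.20]),s["gripper_width"])
out=[]
for n,(x0,y0) in(("scene",(290,120)),("top",(200,180))):
  f=camera(n)["frame"][y0:y0+110,x0:x0+130];out.append(cv2.resize(f,None,fx=3,fy=3,interpolation=cv2.INTER_CUBIC))
cv2.imwrite("pics/c2.png",cv2.convertScaleAbs(np.hstack(out),alpha=1.6))
E
```

```text
time: 7.9
position: [0.5727, 0.1469, 0.5053]
orientation: [0.0, 0.681, 0.732, 0.0]
contact_force: [0.4, -0.6, 0.8]
gripper_width: 0.0347
gripper_force: 0.0
time: 9.02
position: [0.4534, -0.1404, 0.5042]
orientation: [0.001, 0.67, 0.742, -0.0]
contact_force: [-0.1, 0.8, 0.4]
gripper_width: 0.0871
gripper_force: 0.0
(array([ 0.45350668, -0.14056968,  0.34016541]), array([-0.03265341, -0.03544306,  0.14017199]), np.float64(5.864554008145846), array([ 8.16562906e-04, -9.01438988e-04, -9.99999260e-01])) 0.08706729753097052
```

View pics/c2.png

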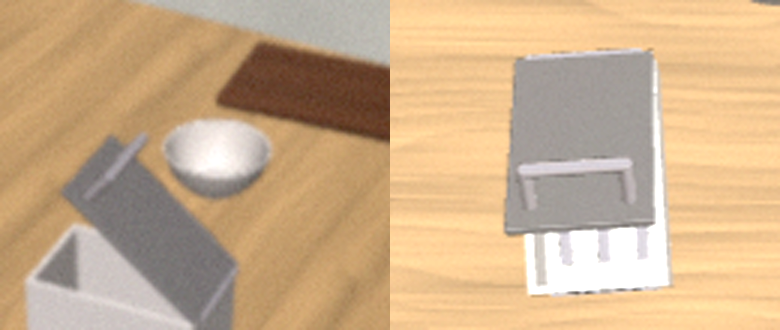

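The lid stands by itself. Its bar runs from (88,196) to (147,136) in the scene half, and from (519,167) to (632,163) in the top half. I'll check its angle and move to the plate bar.

```bash
python3 - <<'E'
from cell import *;from h import *
t=camera("top");s=camera("scene")
A=ray(t,(200+185.5/3-.33,180+165/3-.33));B=ray(s,(290+117.5/3-.33,120+166/3-.33));o=np.array(t["xyz"]);q=np.array(s["xyz"])
k=np.linalg.lstsq(np.c_[A,-B],q-o,rcond=None)[0];X=(o+A*k[0]+q+B*k[1])/2
d=(.6763-X[0])/.997;print(X,np.linalg.norm(o+A*k[0]-q-B*k[1]),np.hypot(d,X[2]-.1005),np.degrees(np.arctan2(X[2]-.1005,d)-np.arctan2(48,175)))
E
python3 -m crank '[{"offset":[-0.016,-0.018,0.02],"turn":[0,0,-0.2],"fingers":1},{"offset":[-0.016,-0.018,0.03],"turn":[0,0,0],"fingers":1},{"offset":[0,0,0.03],"turn":[0,0,0],"fingers":1},{"offset":[0,0,0.03],"turn":[0,0,0],"fingers":1},{"offset":[0,0,0.03],"turn":[0,0,0],"fingers":1},{"offset":[0,0,0],"turn":[0,0,0],"fingers":1},{"offset":[0,0,0],"turn":[0,0,0],"fingers":1}]'
python3 -c "
from cell import *;from h import *
print(tool(sense(),[.4217,-.1768,.149]))"
```

```text
[0.56936201 0.14891922 0.24005413] 0.009413019883800408 0.17601140451200986 37.116319781616625
time: 10.1
position: [0.4221, -0.1727, 0.3648]
orientation: [0.001, 0.666, 0.746, 0.0]
contact_force: [-1.0, 0.5, 0.6]
gripper_width: 0.0873
gripper_force: 0.0
(array([ 0.42239632, -0.17283397,  0.20081173]), array([-0.00382269, -0.00122839,  0.05181262]), np.float64(6.455279764130517), array([ 1.82406162e-03, -5.68943610e-04, -9.99998175e-01]))
```

The ray gap of 9 mm means that reading is unreliable. I'll recheck it by projecting the expected bar ends next to the read pixels.

```bash
python3 - <<'E'
from cell import *;from h import *
t=camera("top");s=camera("scene")
y=np.radians(4.3);e=np.array([-np.sin(y),np.cos(y),0]);u=np.array([np.cos(y),np.sin(y),0])
H=np.array([.514,.1456,0])+u*.1628;H[2]=.1005
for a in(36,38,40,42):
    b=np.radians(a)+np.arctan2(48,175);C=H-u*.1815*np.cos(b)+np.array([0,0,.1815*np.sin(b)])
    n=np.array([np.sin(np.radians(a))*u[0],np.sin(np.radians(a))*u[1],np.cos(np.radians(a))])
    F=H-u*.2*np.cos(np.radians(a))+np.array([0,0,.2*np.sin(np.radians(a))])+.008*n  # front outer edge
    print(a,"bar top",((proj(t,C)-[200,180])*3).round(),"scene ends",[((proj(s,C+e*k)-[290,120])*3).round().tolist() for k in(.042,0,-.042)],
     "front top",((proj(t,F)-[200,180])*3).round(),"front scene corners",[((proj(s,F+e*k)-[290,120])*3).round().tolist() for k in(.06,-.06)])
E
```

```text
36 bar top [187. 176.] scene ends [[133.0, 141.0], [116.0, 161.0], [98.0, 181.0]] front top [192. 233.] front scene corners [[104.0, 138.0], [53.0, 194.0]]
38 bar top [186. 170.] scene ends [[137.0, 139.0], [120.0, 159.0], [103.0, 179.0]] front top [191. 227.] front scene corners [[107.0, 135.0], [57.0, 191.0]]
40 bar top [185. 163.] scene ends [[142.0, 137.0], [125.0, 157.0], [107.0, 177.0]] front top [190. 221.] front scene corners [[111.0, 132.0], [60.0, 188.0]]
42 bar top [184. 156.] scene ends [[146.0, 136.0], [129.0, 155.0], [112.0, 175.0]] front top [189. 214.] front scene corners [[115.0, 129.0], [64.0, 185.0]]
```

The top-view bar row (165) and the scene lid corners, (112,135) and (62,190), fit 39.5–40°. My earlier reading had taken a post foot for a bar end. Now the plate bar.

```bash
python3 -m crank '[{"offset":[-0.004,-0.001,0.012],"turn":[0,0,0],"fingers":1},{"offset":[0,0,0.014],"turn":[0,0,0],"fingers":1},{"offset":[0,0,0.014],"turn":[0,0,0],"fingers":1},{"offset":[0,0,0.012],"turn":[0,0,0],"fingers":0.5},{"offset":[0,0,0],"turn":[0,0,0],"fingers":0.3},{"offset":[0,0,0],"turn":[0,0,0],"fingers":0},{"offset":[0,0,0],"turn":[0,0,0],"fingers":0},{"offset":[0,0,0],"turn":[0,0,0],"fingers":0},{"offset":[0,0,0],"turn":[0,0,0],"fingers":0},{"offset":[0,0,0],"turn":[0,0,0],"fingers":0},{"offset":[0,0,0],"turn":[0,0,0],"fingers":0},{"offset":[0,0,0],"turn":[0,0,0],"fingers":0}]' 25
python3 -m crank '[{"offset":[0,0,0],"turn":[0,0,0],"fingers":0},{"offset":[0,0,0],"turn":[0,0,0],"fingers":0},{"offset":[0,0,0],"turn":[0,0,0],"fingers":0}]'
python3 -c "
from cell import *;from h import *
print(tool(sense(),[.4217,-.1768,.149]))"
```

```text
time: 11.7
position: [0.4216, -0.1773, 0.3119]
orientation: [0.001, 0.667, 0.745, 0.001]
contact_force: [4.9, 0.5, -3.1]
gripper_width: 0.011
gripper_force: 25.0
time: 12.08
position: [0.4216, -0.1773, 0.3119]
orientation: [0.001, 0.667, 0.746, 0.001]
contact_force: [5.3, 0.6, -4.3]
gripper_width: 0.0112
gripper_force: 25.0
(array([ 0.42206264, -0.17726374,  0.1478514 ]), array([ 0.00050099, -0.00030551, -0.00114957]), np.float64(6.404882099508571), array([ 2.73750471e-03,  3.58473719e-05, -9.99996252e-01]))
```

```bash
python3 -m crank '[{"offset":[0,0.0029,-0.0095],"turn":[0,0,0],"fingers":0},{"offset":[0,0.0034,-0.0093],"turn":[0,0,0],"fingers":0},{"offset":[0,0.0039,-0.0091],"turn":[0,0,0],"fingers":0},{"offset":[0,0.0044,-0.0089],"turn":[0,0,0],"fingers":0},{"offset":[0,0.0049,-0.0086],"turn":[0,0,0],"fingers":0},{"offset":[0,0.0053,-0.0083],"turn":[0,0,0],"fingers":0},{"offset":[0,0.0058,-0.0080],"turn":[0,0,0],"fingers":0},{"offset":[0,0.0062,-0.0077],"turn":[0,0,0],"fingers":0}]'
python3 -m crank '[{"offset":[0,0.0066,-0.0074],"turn":[0,0,0],"fingers":0},{"offset":[0,0.0070,-0.0070],"turn":[0,0,0],"fingers":0},{"offset":[0,0.0074,-0.0066],"turn":[0,0,0],"fingers":0},{"offset":[0,0.0077,-0.0062],"turn":[0,0,0],"fingers":0},{"offset":[0,0.0081,-0.0058],"turn":[0,0,0],"fingers":0},{"offset":[0,0.0084,-0.0053],"turn":[0,0,0],"fingers":0},{"offset":[0,0.0086,-0.0049],"turn":[0,0,0],"fingers":0},{"offset":[0,0.0089,-0.0044],"turn":[0,0,0],"fingers":0},{"offset":[0,0,0],"turn":[0,0,0],"fingers":0},{"offset":[0,0,0],"turn":[0,0,0],"fingers":0},{"offset":[0,0,0],"turn":[0,0,0],"fingers":0}]'
python3 - <<'E'
from cell import *;from h import *
s=sense();g=tool(s,[0,0,0])[0]
u=np.array([np.cos(.108),np.sin(.108),0]);H=np.array([.4217,-.1768,.1005])+u*.175
d=H-g;h=d@u;print(g,s["contact_force"],s["gripper_width"],"r",np.hypot(h,d[2]),"deg",np.degrees(np.arctan2(-d[2],h))-15.34, np.degrees(np.arcsin(-d[2]/.1815))-15.34)
t=camera("top");c=camera("scene");y=.108;e=np.array([-np.sin(y),np.cos(y),0])
f=c["frame"][150:300,190:340]
cv2.imwrite("pics/p3.png",cv2.convertScaleAbs(np.hstack([cv2.resize(f,None,fx=2.6,fy=2.6,interpolation=cv2.INTER_CUBIC),cv2.resize(t["frame"][190:340,310:460],None,fx=2.6,fy=2.6,interpolation=cv2.INTER_CUBIC)]),alpha=1.6))
for a in(48,50,52):
    a0=np.radians(a);n=u*np.sin(a0)+np.array([0,0,np.cos(a0)]);F=H-u*.2*np.cos(a0)+np.array([0,0,.2*np.sin(a0)])+.008*n
    print(a,[((proj(c,F+e*k)-[190,150])*2.6).round().tolist() for k in(.13,-.13)],[((proj(t,F+e*k)-[310,190])*2.6+[390,0]).round().tolist() for k in(.13,-.13)])
E
```

```text
time: 13.08
position: [0.4571, -0.1734, 0.381]
orientation: [-0.001, 0.667, 0.745, -0.001]
contact_force: [2.3, -1.4, -5.2]
gripper_width: 0.011
gripper_force: 25.0
time: 14.45
position: [0.5196, -0.1662, 0.4305]
orientation: [0.0, 0.667, 0.745, -0.001]
contact_force: [-5.3, 0.0, 6.9]
gripper_width: 0.0111
gripper_force: 25.0
[ 0.51950668 -0.1664411   0.26652748] [-5.25060565  0.02230059  6.91290639] 0.011130811467346142 r 0.1828655903067986 deg 49.87959241618988 50.83052888522714
48 [[193.0, 107.0], [64.0, 244.0]] [[475.0, 251.0], [764.0, 224.0]]
50 [[197.0, 105.0], [68.0, 243.0]] [[475.0, 245.0], [764.0, 218.0]]
52 [[201.0, 103.0], [73.0, 241.0]] [[475.0, 238.0], [764.0, 212.0]]
```

View pics/p3.png

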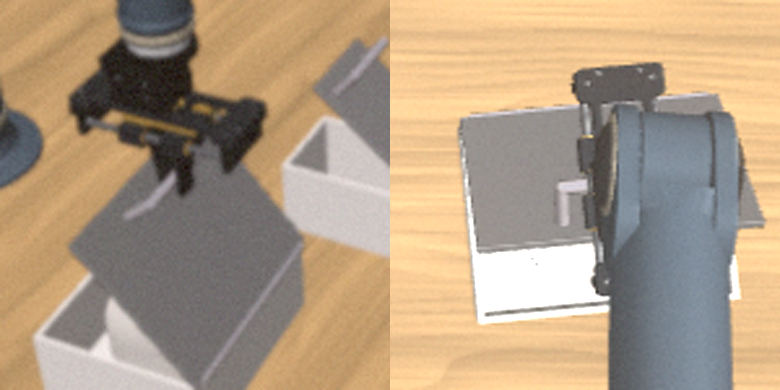

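The lid's front corner at (70,244) in the scene half matches the 50° prediction (68,243), as does the top-view edge. The arm is still and the bar is gripped, so I'm handing in.

```bash
python3 -m crank '[{"offset":[0,0,0],"turn":[0,0,0],"fingers":0},{"offset":[0,0,0],"turn":[0,0,0],"fingers":0}]' && python3 -c "
from cell import *
print(finish_job())"
```

```text
time: 14.8
position: [0.5196, -0.1663, 0.4305]
orientation: [0.0, 0.667, 0.745, -0.001]
contact_force: [-4.9, -0.7, 6.8]
gripper_width: 0.0116
gripper_force: 25.0
the job is handed in; nothing more can be done
None
```

I handed the job in at 14.8 s: the cutlery lid stands by itself at about 40°, the gripper is holding the plate lid still at about 50°, and I kept clear of the teapot, mug and bowl; no verdict came back.

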